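Slide the caddy cover past its spring catch

TASK

Put the cover over the lemon: with a fingertip press the long spring bar of the catch down and, keeping it down, push the cover's upright tab along to the left until the cover is fully home over the lemon bay. Then take the finger away so that the catch springs up again. Only press and push, pinching nothing between the fingers: leave the lemon in its bay and do not lift or shift the salt shaker, the spice jar or the mug.

Things in the scene. Friction and masses are not known exactly. Their poses are not given: they have to be found in the camera images.
- caddy: fixed wooden two-bay box, 216 (x) x 232 (y) x 82 mm; origin on the worktop under it; x points away from the robot, y left, along which the cover slides, z up. Bays (right y<0, left y>0) at x = -45..95 mm; catch rail on the robot's side, x = -110..-45 mm. A wall cabinet hangs behind, from about 0.6 m ahead of the robot, underside 0.5 m up: keep the wrist in front of it
- catch_top (a point): middle of the top of the catch's steel bar, 72 mm above the worktop at rest. The flat bar is 36 mm wide (caddy x = -100 to -64 mm) and 216 mm long along the caddy's y (-108 to +108 mm). A tooth fixed to the bar, beside it on the cover's side (x = -62 to -50 mm, y = -22 to -12 mm, 7 mm higher than the bar), stands in the way of a tongue under the cover's tab
- catch (a joint): how far the spring bar is pressed down, m: 0 up, 0.014 bottomed. It moves straight down as a whole wherever it is pressed (about 2.5 N at first, 6.5 N at the bottom). The cover can pass only while it is pressed more than 0.007; let go, it springs up, unless the tongue stands over the tooth
- cover (a joint): how far the cover has slid to the left (caddy +y), m: starts between 0 and 0.018 over the right bay, 0.108 is its end stop over the left (lemon) bay. With the catch up it is blocked at 0.020; the tongue stands over the tooth from 0.020 to 0.054, beyond that the catch can spring up behind it. Sliding friction about 1.5 N
- push_face (a point): centre of the right-hand face (the one to push, looking to caddy -y) of the cover's upright steel tab; it moves with the cover. The tab is 12 mm thick along y, reaches over the bar (caddy x = -106 to -60 mm), its lower edge is 77 mm and its top 104 mm above the worktop, so a fingertip fits on the bar to the right of it. The cover itself is a wooden board, its top 81 mm above the worktop
- tab_mid (a point): centre of that tab, 6 mm to the left of push_face; the tab is for pushing with one side of the fingers, not for pinching
- lemon: yellow lemon 77x51x52 mm lying loose in the left bay, its top below the cover; origin at its underside
- salt: glass salt shaker 44x44x90 mm, standing loose at one side of the caddy; origin at the centre of its underside
- spice: spice jar with a dark cap, 41x41x105 mm, standing loose at the other side of the caddy; origin at the centre of its underside
- mug: green and white mug 78x116x101 mm, standing loose at the right of the worktop; origin at the centre of its underside
There are look-alikes about, which are no part of the job. Leave any blue, purple or red look-alike of the lemon alone.

How it is judged:
By the outcome, as a careful person would: the job done as asked, in the order asked, and still so for the second after the job is handed in, with the robot touching nothing.
It also fails if it takes over 35 s, if anything falls off the work surface, if the arm or the gripper's body presses on something with over 40 N, if the wrist force passes 120 N, or if a joint passes its speed limit or range.

ROBOT

A 6-joint arm with a two-finger parallel gripper is mounted at the origin on a cart in front of the work surface, level with it; the furniture and walls round the work are solid. World frame = base frame: x ahead of the robot, y to its left, z up, the work surface at z = 0. Lengths are in m, angles in rad, forces in N, time in s.
With the tool pointing down it reaches from about 0.325 to 0.775 m from the base axis. Payload 9.3 kg.
Tool frame: the origin (TCP) lies between the finger pads; the fingertips stand 17 mm ahead of it and the grasp point (between the pads) lies 2 mm behind it (r.tip_reach is the distance from the TCP to the fingertips, in m); z points along the fingers, y is the line along which they close (so a half turn about z gives the same grasp; the last joint's range is limited). The gripper opens to 85 mm and grips with 20 to 120 N. Pads are 22 mm wide; open, the fingers measure 114 mm over their backs; the gripper's body (76 mm by 85 mm) begins 54 mm behind the grasp point. The pads swing forward as they close: fully open they stand 13 mm farther back than shut.
Start: joints at [-1.369, 0.259, 0.021, 1.334, 0, 1.418], TCP at [0.191, -0.516, 0.248] pointing down, gripper open.
Joint ranges: [-3.04, 3.04], [-0.91, 1.82], [-1.04, 1.36], [-1.92, 1.95], [-1.52, 1.45], [-3.14, 3.14]. Speed limits (rad/s): [2.22, 2.22, 2.79, 3.14, 3.14, 3.14].

INTERFACE

Orientations are given as [roll, pitch, yaw] about the fixed x, y, z axes, in that order (R = Rz(yaw) Ry(pitch) Rx(roll)).
In Python, from rig import read_state, vision, ticket, r gives the robot as it stands. The module is installed in compiled form; this text tells all that it offers.
- The arm moves only by the tool step_arm, never from a script. Its argument "motion" is a list of rows, each a list of 7 numbers: the opening, from -1 (shut) to 1 (fully open), then the shift along the world's x, y, z in m, then the turn, a rotation vector about the world's x, y, z in degrees. A call has 1 to 8 rows; each row is the pose to reach, as a shift and turn from the pose commanded when the call began; what a row does not reach only later rows make up. A row lasts 1/8 s, in which the tool goes at most 62.5 mm and 10.7 degrees, less where a joint would pass 70% of its speed; a pose out of reach is approached as far as the arm can. A call with a gripper value outside its range is refused whole. The fingers move at their own pace and stop on an object; "squeeze" is the grip in N (left out, the last holds). Time passes only in rows, so rows that repeat a pose let the fingers close. It gives the time, the measured TCP pose, the force, the opening and the grip force at its end, in the units of the state.
- read_state(): the state, without advancing time (a new reading comes with each control period).
- vision.get_image(name): name is "scene" or "top"; returns a dict with "frame" (384x512x3 uint8, blue, green, red), "mtx" (3x3 intrinsics, pixels), "pose" (4x4, takes a point from camera to world coordinates). Camera axes: x right, y up, looking along -z (the intrinsics and any distortion apply to the point x, -y, -z); pixel columns grow to the right and rows downward; lengths in m; the calibration is good to about 2 mm. A picture is of the moment at which its call begins. There is no depth.
- ticket.close_job(): hands the job in; it is judged then, once.
The state is a dict: "time": time; "q": joint angles; "qvel": joint speeds; "joint_efforts": joint torques, N m; "tcp_pos": TCP position; "orientation": TCP orientation; "wrist_force": force on the tool from outside, world axes, zero at the start; "ft_torque": the same for the moment, N m; "width": finger opening in m; "grip_force": force on a finger pad.
Only numpy, scipy, OpenCV 4.12 (cv2) and the standard library are available. Lean on these libraries where they do the work, as an engineer would, in place of code of your own. Each camera call takes 0.05 s, during which the arm holds its last target. There are 200 camera calls.

## Working session

There is one attempt and no reset: what is moved stays moved. The work goes in short steps, Python scripts to look and compute and a tool call to move; the robot and the scene stay as the last step left them, time stands still between calls to the robot, and variables do not carry over. Pictures are saved under pics/ and viewed, at most 10 in all, crops included, and the job is handed in when it is done.

Besides the shell and the picture viewer there is one more tool, called after "Call:" as name([rows], argument=value, ...), one row to a line, values as JSON. step_arm: Moves the arm, as the interface text tells. Its arguments: {"type":"object","properties":{"motion":{"type":"array","items":{"type":"array","items":{"type":"number"}}},"squeeze":{"type":"number"}},"required":["motion"]}

```bash
mkdir -p pics; python3 - <<'E'
from rig import read_state, vision, r
import cv2,numpy as np
s=read_state();print(s['time'],s['tcp_pos'],s['orientation'],s['width'],r.tip_reach)
for n in("scene","top"):
    d=vision.get_image(n);cv2.imwrite(f"pics/{n}0.png",d["frame"]);np.savez(f"{n}.npz",m=d["mtx"],p=d["pose"]);print(d["mtx"].round(1).tolist(),d["pose"].round(3).tolist(), [k for k in d])
E
```

```text
0.0 [ 0.19100342 -0.51550177  0.24766882] [-3.14028881e+00 -2.08763355e-04  3.54748620e-01] 0.0851804749186205 0.017
[[349.7, 0.0, 251.9], [0.0, 349.7, 193.4], [0.0, 0.0, 1.0]] [[-0.815, 0.403, -0.417, 0.031], [-0.58, -0.577, 0.575, 0.64], [-0.009, 0.71, 0.704, 0.88], [0.0, 0.0, 0.0, 1.0]] ['frame', 'mtx', 'pose']
[[427.8, 0.0, 257.7], [0.0, 427.8, 194.6], [0.0, 0.0, 1.0]] [[-0.016, 0.995, -0.102, 0.36], [-1.0, -0.016, 0.004, -0.0], [0.003, 0.102, 0.995, 1.61], [0.0, 0.0, 0.0, 1.0]] ['frame', 'mtx', 'pose']
```

View pics/scene0.png

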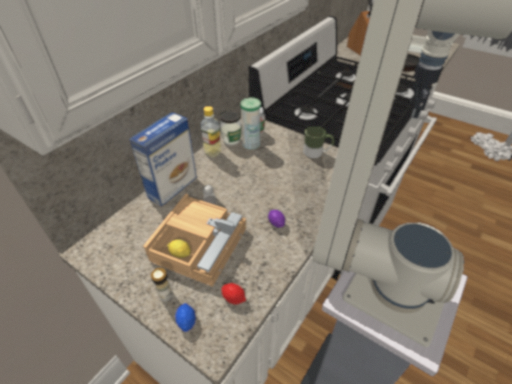

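View pics/top0.png

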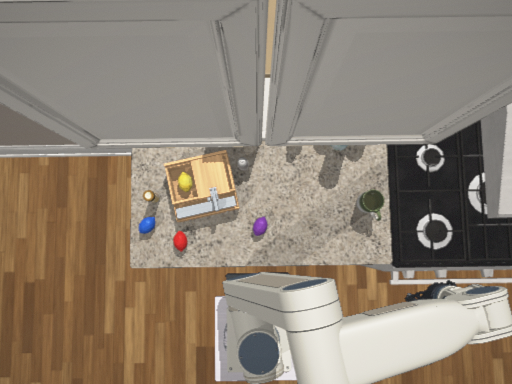

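The caddy is at about (200,185) in the top view: yellow lemon at (185,182), steel bar from (177,213) to (237,203), tab at about (213,197). The blue (147,225), red (180,241) and purple (260,226) look-alikes lie outside the caddy. I'll enlarge both views.

```bash
python3 - <<'E'
import cv2,numpy as np
a=cv2.imread("pics/top0.png")[140:260,130:280];b=cv2.imread("pics/scene0.png")[170:290,135:285]
o=[cv2.resize(x,None,fx=5,fy=5,interpolation=cv2.INTER_CUBIC) for x in(a,b)]
cv2.imwrite("pics/ca.png",o[0]);cv2.imwrite("pics/cb.png",o[1])
E
```

```text
(no output)
```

View pics/ca.png

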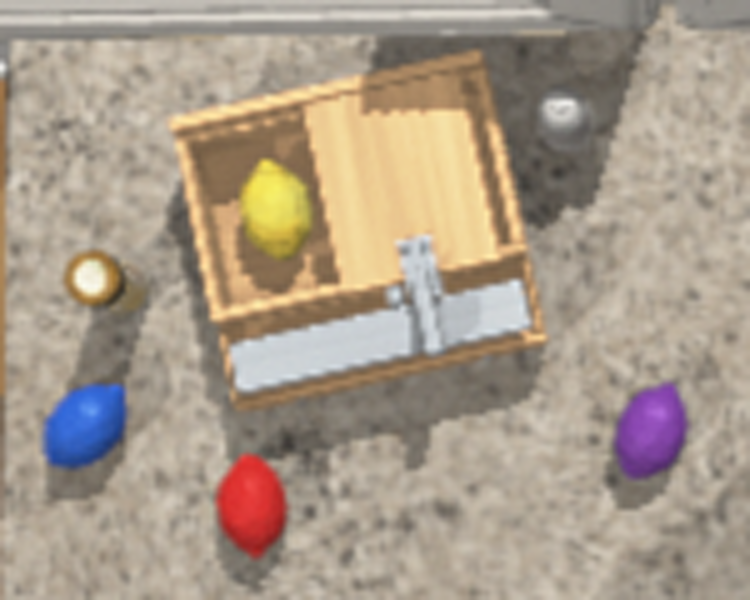

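View pics/cb.png

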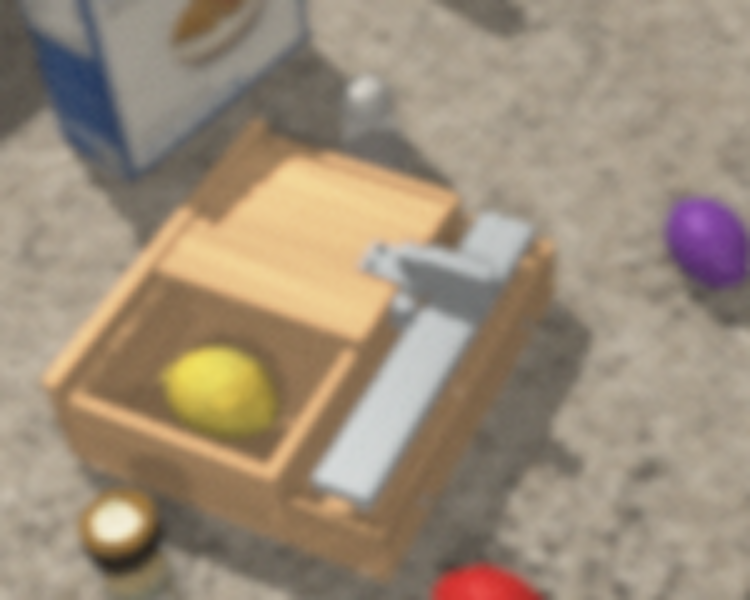

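The crops show one yellow lemon, in the left bay, with the cover over the right bay. In the top crop the bar corners are at about (229,345), (236,392), (530,326) and (523,280). The tab's near end is at (425–441,352) and the tooth at (395,295).

```bash
cat > h.py <<'E'
import numpy as np
def ray(n,uv,z):
    d=np.load(f"{n}.npz");v=np.linalg.inv(d['m'])@[uv[0],uv[1],1];v=d['p'][:3,:3]@[v[0],-v[1],-v[2]];o=d['p'][:3,3]
    return o+v*(z-o[2])/v[2]
def top(c,z): return ray("top",np.array(c)/5-.4+[130,140],z)
def sc(c,z): return ray("scene",np.array(c)/5-.4+[135,170],z)
E
python3 - <<'E'
from h import *
np.set_printoptions(precision=4,suppress=True)
P=[top(c,.072)[:2] for c in[(229,345),(236,392),(530,326),(523,280)]]
S=[sc(c,.072)[:2] for c in[(316,485),(368,503),(535,225),(487,210)]]
for X in(P,S):
    X=np.array(X);print(X.tolist(),X.mean(0)); l=(X[0]+X[1])/2-(X[2]+X[3])/2
    print(np.linalg.norm(l),np.linalg.norm(X[0]-X[1]),np.degrees(np.arctan2(-l[0],l[1])))
print("tab near end L/R top",top((425,352),.104),top((441,352),.104),"far",top((398,240),.09),top((432,238),.09))
print("scene tab top",sc((400,250),.104),sc((500,268),.104), "tooth",top((395,295),.079))
print("box corners", [top(c,.082)[:2] for c in[(172,122),(235,408),(545,340),(480,55)]])
print("salt",top((562,112),.09),"spice",top((93,280),.105), "lemon purple",top((650,430),.025))
E
```

```text
[[0.4724487602369556, 0.29013461579190986], [0.43853388513366354, 0.2849973097741429], [0.4826661968473962, 0.0733283011969672], [0.5160740913394051, 0.07801543236148827]] [0.4774 0.1816]
0.21638959977187022 0.034301758940207185 11.6993942335984
[[0.4672239960507542, 0.29362475747349087], [0.4366548439951756, 0.2860443181581054], [0.4825876983582519, 0.07350780325030193], [0.5146606119628495, 0.08062966131677296]] [0.4753 0.1835]
0.21782734561725328 0.031495017345785456 12.375630457496664
tab near end L/R top [0.4629 0.146  0.104 ] [0.4628 0.1347 0.104 ] far [0.5444 0.1662 0.09  ] [0.5455 0.1419 0.09  ]
scene tab top [0.518  0.1572 0.104 ] [0.4614 0.1345 0.104 ] tooth [0.506  0.1697 0.079 ]
box corners [array([0.6339, 0.33  ]), array([0.4266, 0.2838]), array([0.4716, 0.0622]), array([0.6796, 0.1069])]
salt [0.6353 0.0477 0.09  ] spice [0.5176 0.3801 0.105 ] lemon purple [ 0.4079 -0.0123  0.025 ]
```

Both views agree. Bar middle is at about (0.4765, 0.1825), caddy yaw 12° and bar length 216–218 mm, against 216 mm given. The push face is at caddy y ≈ -44 mm. I'll go above the bar to the right of the tab, at world (0.491, 0.114), with the fingers shut. The yaw turns +171.7° so that the last joint stays in range.

Call:
step_arm([
  [-1,0.012,0.026,0,0,0,10],
  [-1,0.025,0.052,0,0,0,20],
  [-1,0.037,0.079,0,0,0,30],
  [-1,0.05,0.105,0,0,0,40],
  [-1,0.062,0.131,0,0,0,50],
  [-1,0.075,0.157,0,0,0,60],
  [-1,0.087,0.184,0,0,0,70],
  [-1,0.1,0.21,0,0,0,80],
], squeeze=20)

```text
time: 1.1
tcp_pos: [0.2913, -0.3047, 0.2481]
orientation: [-3.141, -0.0, 1.757]
wrist_force: [0.2, -0.0, -0.3]
width: 0.0
grip_force: 0.0
```

Call:
step_arm([
  [-1,0.012,0.026,0,0,0,10],
  [-1,0.025,0.052,0,0,0,20],
  [-1,0.037,0.079,0,0,0,30],
  [-1,0.05,0.105,0,0,0,40],
  [-1,0.062,0.131,0,0,0,50],
  [-1,0.075,0.157,0,0,0,60],
  [-1,0.087,0.184,0,0,0,70],
  [-1,0.1,0.21,0,0,0,80],
])

```text
time: 2.1
tcp_pos: [0.3912, -0.0947, 0.2481]
orientation: [3.141, -0.0, -3.13]
wrist_force: [0.1, -0.1, 0.7]
width: 0.0005
grip_force: 0.0
```

Call:
step_arm([
  [-1,0.02,0.04,0,0,0,6],
  [-1,0.04,0.08,0,0,0,11.7],
  [-1,0.06,0.12,0,0,0,11.7],
  [-1,0.08,0.16,0,0,0,11.7],
  [-1,0.1,0.21,-0.03,0,0,11.7],
  [-1,0.1,0.21,-0.06,0,0,11.7],
  [-1,0.1,0.21,-0.09,0,0,11.7],
  [-1,0.1,0.21,-0.1,0,0,11.7],
])

```text
time: 3.1
tcp_pos: [0.4901, 0.1144, 0.1466]
orientation: [3.141, -0.003, -2.931]
wrist_force: [0.0, -0.2, 0.5]
width: -0.0001
grip_force: 0.0
```

```bash
python3 - <<'E'
from rig import read_state, vision
import cv2
s=read_state();print(s)
o=[]
for n,(x,y) in(("top",(130,140)),("scene",(135,170))):
    o.append(cv2.resize(vision.get_image(n)["frame"][y:y+120,x:x+150],(400,320),interpolation=cv2.INTER_CUBIC))
cv2.imwrite("pics/c1.png",cv2.hconcat(o))
E
```

```text
{'time': 3.1, 'q': array([ 6.23888213e-02,  2.34786943e-01, -2.78762876e-01,  1.06048536e+00,
       -4.30986804e-05, -1.47892194e-01]), 'qvel': array([-0.0077075 ,  0.03889809, -0.10069442, -0.17457281,  0.00179357,
       -0.00035357]), 'joint_efforts': array([ 3.13146254e-01, -4.99362338e+01,  3.09810162e+01, -9.97002237e-02,
        6.98120333e-03,  7.69923590e-04]), 'tcp_pos': array([0.49005318, 0.11436454, 0.14657091]), 'orientation': array([ 3.14115802, -0.00320985, -2.93131087]), 'wrist_force': array([ 0.01317629, -0.16486955,  0.52423327]), 'ft_torque': array([-0.02192603,  0.04695957,  0.00738598]), 'grip_force': 0.0, 'width': -6.459519991890748e-05}
```

View pics/c1.png

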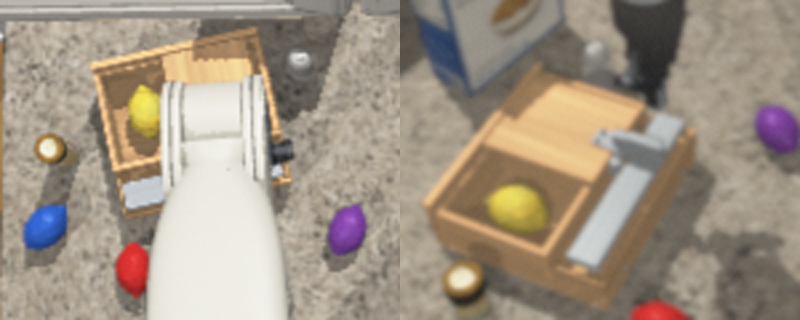

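In the scene half the shut fingers come down at about (655,100), above the right end of the bar and behind the tab (635,150). Nothing has shifted. I'll check the tip ray.

```bash
python3 - <<'E'
from h import *
for c in [(628,88),(655,105)]: print(ray("scene",((c[0]-400)*150/400+135,c[1]*120/320+170),.13))
E
```

```text
[0.5291567  0.11306333 0.13      ]
[0.48865717 0.11613934 0.13      ]
```

Call:
step_arm([
  [-1,0,0,-0.02,0,0,0],
  [-1,0,0,-0.04,0,0,0],
  [-1,0,0,-0.05,0,0,0],
  [-1,0,0,-0.05,0,0,0],
])

```text
time: 3.7
tcp_pos: [0.4912, 0.1141, 0.0986]
orientation: [3.142, 0.0, -2.932]
wrist_force: [0.7, 0.4, 0.3]
width: 0.0003
grip_force: 0.0
```

Call:
step_arm([
  [-1,0,0,-0.006,0,0,0],
  [-1,0,0,-0.012,0,0,0],
  [-1,0,0,-0.016,0,0,0],
  [-1,0,0,-0.02,0,0,0],
  [-1,0,0,-0.02,0,0,0],
])

```text
time: 4.32
tcp_pos: [0.4915, 0.1142, 0.0784]
orientation: [-3.141, 0.001, -2.932]
wrist_force: [0.9, -0.0, 5.0]
width: -0.0002
grip_force: 2.7
```

```bash
python3 - <<'E'
from rig import read_state, vision
import cv2
print(read_state()['wrist_force'])
f=vision.get_image("scene")["frame"][190:250,180:260]
cv2.imwrite("pics/c2.png",cv2.resize(f,(800,600),interpolation=cv2.INTER_CUBIC))
E
```

```text
[ 0.88335552 -0.04980964  4.98273111]
```

View pics/c2.png

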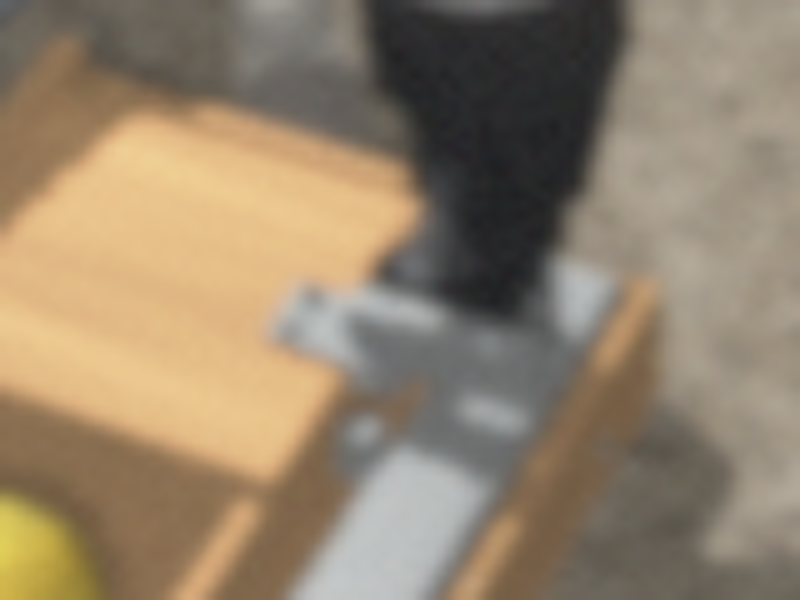

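The bar is down about 9 mm at 5 N, and the finger stands on it to the right of the tab (at (430,330) in the crop). I'll press a little deeper, then push left along the caddy's y axis (-0.208, 0.978).

Call:
step_arm([
  [-1,0,0,-0.003,0,0,0],
  [-1,0,0,-0.003,0,0,0],
  [-1,-0.001,0.005,-0.003,0,0,0],
  [-1,-0.002,0.01,-0.003,0,0,0],
  [-1,-0.003,0.015,-0.003,0,0,0],
  [-1,-0.004,0.02,-0.003,0,0,0],
])

```text
time: 5.12
tcp_pos: [0.4877, 0.1336, 0.0768]
orientation: [-3.139, 0.002, -2.932]
wrist_force: [-4.1, -6.9, 19.5]
width: -0.0003
grip_force: 9.1
```

```bash
python3 - <<'E'
from rig import read_state
s=read_state();print(s['tcp_pos'],s['wrist_force'],s['ft_torque'])
E
```

```text
[0.48766444 0.13358946 0.07678678] [-4.06167161 -6.90929504 19.46044593] [-1.07642966  0.67704338  0.11387852]
```

The bar has bottomed at 19 N, so I'll ease up 2.5 mm and check the side force.

Call:
step_arm([
  [-1,0,0,0.0025,0,0,0],
  [-1,0,0,0.0025,0,0,0],
])

```text
time: 5.38
tcp_pos: [0.4875, 0.134, 0.0784]
orientation: [-3.141, 0.001, -2.932]
wrist_force: [0.9, -1.9, 5.5]
width: 0.0002
grip_force: 2.8
```

Call:
step_arm([
  [-1,-0.001,0.005,0,0,0,0],
  [-1,-0.0025,0.012,0,0,0,0],
  [-1,-0.004,0.019,0,0,0,0],
  [-1,-0.0055,0.026,0,0,0,0],
  [-1,-0.007,0.033,0,0,0,0],
  [-1,-0.0085,0.04,0,0,0,0],
])

```text
time: 6.12
tcp_pos: [0.4792, 0.1736, 0.0783]
orientation: [-3.14, 0.001, -2.932]
wrist_force: [1.4, -6.7, 6.5]
width: -0.0001
grip_force: 3.8
```

Call:
step_arm([
  [-1,-0.0015,0.007,0,0,0,0],
  [-1,-0.003,0.014,0,0,0,0],
  [-1,-0.0045,0.021,0,0,0,0],
  [-1,-0.006,0.028,0,0,0,0],
  [-1,-0.006,0.028,0,0,0,0],
])

```text
time: 6.75
tcp_pos: [0.4731, 0.2023, 0.0783]
orientation: [-3.141, 0.001, -2.932]
wrist_force: [1.1, -2.0, 6.8]
width: -0.0002
grip_force: 3.1
```

```bash
python3 - <<'E'
from rig import read_state, vision
import cv2
s=read_state();print(s['tcp_pos'],s['wrist_force'])
f=vision.get_image("scene")["frame"][180:285,140:280]
cv2.imwrite("pics/c3.png",cv2.resize(f,(800,600),interpolation=cv2.INTER_CUBIC))
E
```

```text
[0.47306964 0.20229516 0.07829102] [ 1.07742682 -2.03970091  6.79766635]
```

View pics/c3.png

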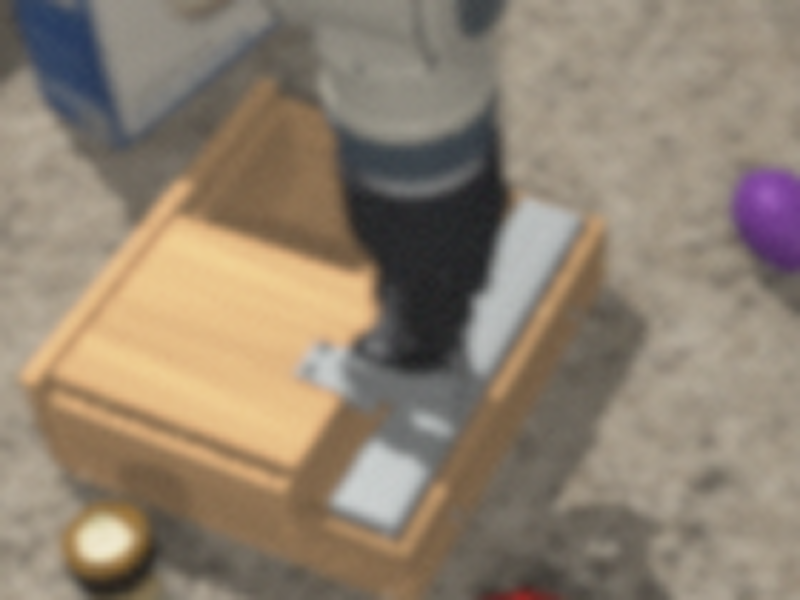

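The cover is nearly over the lemon bay, with the tab at (400,385) and a thin dark gap still showing at the left edge (170,420). I'll push on to the stop.

Call:
step_arm([
  [-1,-0.001,0.004,0,0,0,0],
  [-1,-0.0017,0.008,0,0,0,0],
  [-1,-0.0017,0.008,0,0,0,0],
])

```text
time: 7.18
tcp_pos: [0.4718, 0.2085, 0.0786]
orientation: [-3.137, 0.001, -2.933]
wrist_force: [2.3, -14.0, 10.7]
width: 0.0003
grip_force: 8.5
```

Call:
step_arm([
  [-1,-0.0006,0.003,0,0,0,0],
  [-1,-0.001,0.005,0,0,0,0],
  [-1,-0.001,0.005,0,0,0,0],
])

```text
time: 7.55
tcp_pos: [0.4716, 0.2105, 0.0793]
orientation: [-3.131, 0.002, -2.936]
wrist_force: [3.2, -33.2, 19.5]
width: -0.0001
grip_force: 16.3
```

The cover is at the end stop: 33 N with almost no further motion. I'll back away from the tab to the right, then lift.

Call:
step_arm([
  [-1,0.001,-0.006,0.001,0,0,0],
  [-1,0.003,-0.014,0.001,0,0,0],
  [-1,0.004,-0.019,0.001,0,0,0],
  [-1,0.004,-0.019,0.012,0,0,0],
  [-1,0.004,-0.019,0.04,0,0,0],
  [-1,0.004,-0.019,0.08,0,0,0],
  [-1,0.004,-0.019,0.13,0,0,0],
  [-1,0.004,-0.019,0.16,0,0,0],
])

```text
time: 8.55
tcp_pos: [0.4737, 0.1964, 0.2405]
orientation: [-3.141, 0.002, -2.931]
wrist_force: [0.3, -0.3, -0.2]
width: 0.0003
grip_force: 0.0
```

Call:
step_arm([
  [-1,-0.01,-0.04,0,0,0,0],
  [-1,-0.02,-0.08,0,0,0,0],
  [-1,-0.03,-0.12,0,0,0,0],
  [-1,-0.04,-0.16,0,0,0,0],
  [-1,-0.05,-0.2,0,0,0,0],
  [-1,-0.06,-0.25,0,0,0,0],
  [-1,-0.07,-0.3,0,0,0,0],
  [-1,-0.07,-0.3,0,0,0,0],
])

```text
time: 9.55
tcp_pos: [0.4029, -0.1062, 0.238]
orientation: [-3.141, -0.001, -2.937]
wrist_force: [0.9, 0.1, -0.0]
width: 0.0004
grip_force: 0.0
```

```bash
python3 - <<'E'
from rig import read_state, vision
import cv2
s=read_state();print(s['time'],s['tcp_pos'],s['wrist_force'])
o=[]
for n,(x,y) in(("top",(130,140)),("scene",(135,170))):
    o.append(cv2.resize(vision.get_image(n)["frame"][y:y+120,x:x+150],(400,320),interpolation=cv2.INTER_CUBIC))
cv2.imwrite("pics/c4.png",cv2.hconcat(o))
E
```

```text
9.55 [ 0.40293816 -0.10624962  0.23795821] [ 0.92217233  0.13375064 -0.0364652 ]
```

View pics/c4.png

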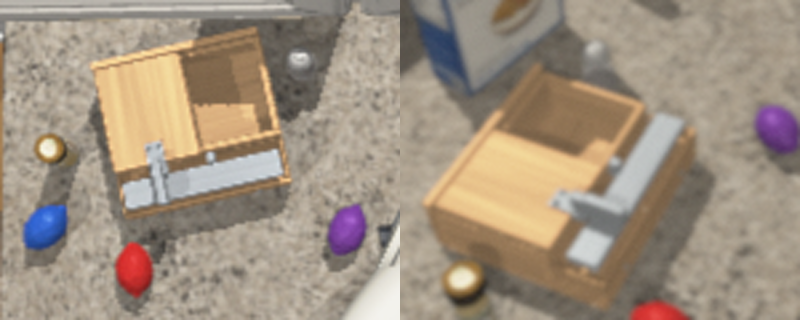

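The cover is flush over the lemon bay (tab at (155,170) in the top half). The bar is back at its rest position with the tooth up behind the tongue, at (210,157). The salt shaker and spice jar have not moved.

```bash
python3 -c "
from rig import ticket
print(ticket.close_job())"
```

```text
the job is handed in; nothing more can be done
None
```

The cover is fully home over the lemon bay and the catch has sprung up behind it; the salt and spice jars look unmoved, the mug (never approached) wasn't re-checked in the last picture, and I handed the job in at about 9.6 s of the 35 s allowed.

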